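Loosen a pedal's dust cap of unknown thread hand and hold it off

ROBOT

A 6-joint arm with a two-finger parallel gripper is mounted at the origin on the work surface. World frame = base frame: x ahead of the robot, y to its left, z up, the work surface at z = 0. Lengths are in mm, angles in rad, forces in N, time in s.
With the tool pointing down it reaches from about 325 to 775 mm from the base axis. Payload 5.5 kg.
Tool frame: the origin (TCP) lies at the very end of the fingers, on their centre line; the grasp point (between the pads) lies 19 mm behind it; z points along the fingers, y is the line along which they close (so a half turn about z gives the same grasp; the last joint's range is limited). The gripper opens to 88 mm and grips with 3 to 60 N. Pads are 20 mm wide; open, the fingers measure 115 mm over their backs; the gripper's body (75 mm by 178 mm) begins 61 mm behind the grasp point.
Start: joints at [-1.16, 0.091, 1.231, -0, 1.82, -0.057], TCP at [270.556, -535.552, 196.531] pointing down, gripper open.
Joint ranges: [-2.87, 2.87], [-0.86, 2.18], [0.17, 2.46], [-1.51, 4.65], [0.06, 2.69], [-2.65, 2.65]. Speed limits (rad/s): [2.57, 2.57, 3.01, 3.14, 3.14, 3.14].

INTERFACE

Orientations are given as a rotation vector (axis times angle).
In Python, from rig import r gives the robot as it stands. The module is installed in compiled form; this text tells all that it offers.
- The arm moves only by the shell command python3 -m handwheel 'ROWS' [FORCE]. ROWS is JSON, a list of rows, each a list of 5 numbers: the closure, from -1 (fully open) to 1 (shut), then the shift along the tool's x, y, z in units of 30 mm (1.0 is 30 mm), then the turn about the tool's z in units of 6 degrees (1.0 is 6 degrees). In form: [[gripper, x, y, z, turn], ...]. A call has 1 to 8 rows; each row is the pose to reach, as a shift and turn from the pose commanded when the call began, along the tool's axes at that moment; what a row does not reach only later rows make up. A row lasts 1/12 s, in which the tool goes at most 41.7 mm and 7.16 degrees, less where a joint would pass 70% of its speed; a pose out of reach is approached as far as the arm can. A call with a gripper value outside its range is refused whole. The fingers move at their own pace and stop on an object; FORCE is the grip in N (left out, the last holds). Time passes only in rows, so rows that repeat a pose let the fingers close. It gives the time, the measured TCP pose, the force, the opening and the grip force at its end, in the units of the state.
- r.get_obs(): the state, without advancing time (a new reading comes with each control period).
- r.get_image(name): name is "side" or "top" or "wrist"; returns a dict with "pixels" (420x560x3 uint8, red, green, blue), "fx", "fy", "cx", "cy" (pixels), "xyz" and "orientation" of the camera in the world; the wrist camera has in their place "hand_eye" (4x4, takes a point from camera to tool coordinates, whose origin is the TCP and whose axes are the flange's). Camera axes: x right, y down, z forward; pixel columns grow to the right and rows downward; lengths in mm; the calibration is good to about 2 mm. A picture is of the moment at which its call begins: read the wrist's pose just before it. There is no depth.
- r.hand_in(): hands the job in; it is judged then, once.
Trained networks look in the newest picture that a camera, given by its name, has taken for a name from the list of things; names that differ only in an ending like _2 or _b are one class to them, and where a whole thing is asked for, a point or a joint stands for the part that bears it (a point fixed in the world has none). Each returns a list of dicts, best first, with "p" (0 to 1); they miss things now and then, are a little off and sometimes report something else, mostly with a low value. They report only what shows in the picture. A call takes as long as a camera call.
- r.search_frame(query, camera): "at" ([x, y, z] in mm, in world coordinates, good to about 4 mm: the middle of the surface that is visible of it).
- r.pinpoint(query, camera): "at" ([x, y, z] in mm, in world coordinates, good to about 4 mm: a listed point, or the origin of a listed thing).
The state is a dict: "time": time; "joint_pos": joint angles; "qvel": joint speeds; "tau": joint torques, N m; "eef_pos": TCP position; "tool_rot": TCP orientation; "force": force on the tool from outside, world axes, zero at the start; "wrist_torque": the same for the moment, N m; "grip_width": opening from 0.0 (shut) to 1.0 (fully open); "gripper_force": force on a finger pad.
Only numpy, scipy, OpenCV 4.12 (cv2) and the standard library are available. Lean on these libraries where they do the work, as an engineer would, in place of code of your own. Each camera call takes 0.05 s, during which the arm holds its last target. There are 200 camera calls.

TASK

Take the orange dust cap off its pedal: nobody knows whether its thread is right- or left-handed, so try which way it gives, unscrew it and lift it straight off. Finish while still gripping the cap, holding it still and upright 5 to 10 cm above its pedal, so that the bearing under it can be greased. Leave the black cap done up and do not disturb the tools and parts lying about.

Things in the scene. Friction and masses are not known exactly. Their poses are not given: they have to be found in the camera images.
- cap_orange: orange dust cap to take off: upside-down cup with 16 flat sides, 34 mm across flats, 22 mm tall, 30 g, hard plastic, screwed down on the upper end of one of two upright pedals. Origin: centre of its lower rim; z up along the screw axis; x, where a white line on top points, and every 22.5 degrees from it, faces the middle of a flat. Nothing near it stands higher than its rim, bar the black cap.
- orange_top (a point): middle of the orange cap's top, 22 mm above its rim. Thread: coarse, three starts, right- or left-hand (drawn afresh, not visible). Loosening, it rises 3 mm per rad, is out after 1.2 rad (67 degrees) and can be lifted; past 1.6 rad it meets a stop. The other way it stops dead after 0.1 rad. Until it is out a straight pull does not free it.
- cap_black: black dust cap, to be left alone: same shape, size, origin and axes as the orange one, screwed down on the other pedal, 180 mm away.
- stand: bolted-down pedal fixture: steel base plate 120 x 340 x 12 mm with two blue soft-jaw clamps (screw and T-bar reach 79 mm out to -x, 45 mm up), each holding a grey platform pedal on end. Origin: centre of the plate's underside, y along the row of pedals, z up. Pedals 24 mm (x) by 86 mm (y), 130 mm high, their 37 mm wide barrel ends 136 mm.
- seat_a (a point): centre of the ring face on which a cap's rim sits, on the pedal at +y of the stand, 136 mm above the shelf, 90 mm from the stand's middle. Either cap may be on it.
- seat_b (a point): the same on the pedal at -y of the stand. Elsewhere, things up to 150 mm tall stand along the back of the shelf (0.7 m and more ahead of the robot) and a bin unit 140 mm tall along its left edge (0.58 m and more to the left).
- red_mat: red hard silicone mat, 150 x 150 x 4 mm, flat on the shelf; origin at the centre of its underside. Fixed.
- tyre_lever: brushed aluminium tyre lever, 210 x 18 x 16 mm, lying loose on the red mat along its own x; origin under its middle. Leave it.
- grease_tub: small round tub with a green lid, 68 mm across, 60 mm tall, standing loose; origin at its underside. Leave it.
- spanner: steel spanner 200 mm long, 8 mm thick, lying loose along its own x; origin under its middle. Leave it.
- spare_pedal: worn black spare pedal lying flat, 88 x 82 x 22 mm with a 30 mm spindle at +x, loose; origin under its middle. Leave it.

How it is judged (in metres and radians):
On the way:
1. the gripped cap is turned the loosening way, at least 0.7 rad, while still down on its pedal (angle between the x axis of cap_orange and the x axis of stand, either way round above 0.7 rad and contact force between the fingers and cap_orange above 1 N and height (world z) of cap_orange between 0.134 and 0.146 m and (horizontal distance between cap_orange and seat_a below 0.004 m or horizontal distance between cap_orange and seat_b below 0.004 m)), for 0.1 s.
At the end, for the whole second after the job is handed in: the orange cap is held in the fingers (more than 1 N), touching nothing of the stand, its rim 25 to 130 mm above the seat it came from and within 30 mm of the pedal's axis, upright within 0.25 rad, still (under 0.03 m/s); the black cap is where it was (4 mm) (height (world z) of cap_orange between 0.161 and 0.266 m and ((horizontal distance between cap_orange and seat_a below 0.03 m and distance of cap_orange from where it was at the start of the episode below 0.15 m) or (horizontal distance between cap_orange and seat_b below 0.03 m and distance of cap_orange from where it was at the start of the episode below 0.15 m)) and angle between cap_orange's own z axis and vertical below 0.25 rad and contact force between the fingers and cap_orange above 1 N and contact force between cap_orange and stand below 0.05 N and linear speed of cap_orange below 0.03 m/s and distance of cap_black from where it was at the start of the episode below 0.004 m); the arm keeps its last pose, push and grip.
It fails at once if the black cap is moved by more than 4 mm or turned by more than 0.2 rad (distance of cap_black from where it was at the start of the episode above 0.004 m or angle between the x axis of cap_black and the x axis of stand, either way round above 0.2 rad).
It fails at once if a loose thing lying about is shifted by more than 15 mm (distance of any of tyre_lever, grease_tub, spanner, spare_pedal from where it was at the start of the episode above 0.015 m).
It also fails if it takes over 48 s, if anything falls off the work surface, if the arm or the gripper's body presses on something with over 40 N, if the wrist force passes 120 N, or if a joint passes its speed limit or range.

## Working session

There is one attempt and no reset: what is moved stays moved. The work goes in short steps, Python scripts to look and compute and a shell command to move; the robot and the scene stay as the last step left them, time stands still between calls to the robot, and variables do not carry over. Pictures are saved under pics/ and viewed, at most 10 in all, crops included, and the job is handed in when it is done.

```bash
mkdir -p pics
python3 - <<'E'
from rig import r
import cv2,numpy as np
o=r.get_obs();print({k:np.round(v,3).tolist() for k,v in o.items()})
for c in ("top","side"):
    im=r.get_image(c);cv2.imwrite(f"pics/{c}0.png",im["pixels"][:,:,::-1]);print(c,{k:np.round(v,3).tolist() for k,v in im.items() if k!="pixels"})
    for q in ("orange_top","cap_orange","cap_black","seat_a","seat_b","stand"):
        print(q,[(np.round(d["at"],1).tolist(),round(d["p"],2)) for d in r.pinpoint(q,c)][:3])
E
```

```text
{'time': 0.0, 'joint_pos': [-1.16, 0.092, 1.232, -0.0, 1.82, -0.057], 'qvel': [-0.001, -0.001, 0.001, 0.001, 0.001, -0.001], 'tau': [-0.0, -44.645, -40.644, 0.07, 0.029, -0.0], 'eef_pos': [270.395, -535.233, 195.409], 'tool_rot': [-3.054, -0.728, 0.001], 'force': [0.403, -0.397, 0.084], 'wrist_torque': [0.004, 0.045, 0.008], 'gripper_force': 0.0, 'grip_width': 1.001}
top {'fx': 397.612, 'fy': 397.612, 'cx': 280.424, 'cy': 210.013, 'xyz': [289.618, 0.483, 1226.989], 'orientation': [-2.147, 2.165, -0.135]}
orange_top [([591.1, 65.0, 160.9], 0.64)]
cap_orange [([590.0, 65.9, 137.8], 0.65)]
cap_black [([535.2, -111.5, 135.6], 0.62)]
seat_a [([591.8, 61.1, 140.1], 0.64)]
seat_b [([591.8, 61.1, 140.1], 0.64)]
stand []
side {'fx': 503.212, 'fy': 503.212, 'cx': 271.707, 'cy': 212.038, 'xyz': [340.8, -904.095, 1129.408], 'orientation': [-2.405, 0.133, -0.043]}
orange_top [([534.3, -104.8, 138.6], 0.63), ([588.2, 61.6, 155.7], 0.61)]
cap_orange [([588.0, 65.9, 131.9], 0.42)]
cap_black [([532.4, -105.5, 132.8], 0.74)]
seat_a [([531.2, -106.8, 136.4], 0.81), ([586.2, 63.8, 136.8], 0.69)]
seat_b [([531.2, -106.8, 136.4], 0.81), ([586.2, 63.8, 136.8], 0.69)]
stand [([559.7, -20.3, 3.0], 0.66), ([485.5, 479.0, 2.3], 0.39)]
```

View pics/top0.png

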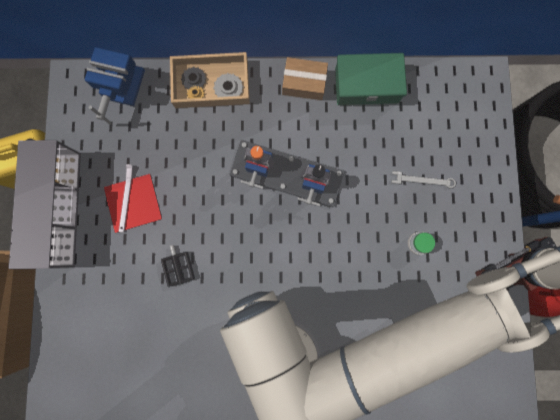

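View pics/side0.png

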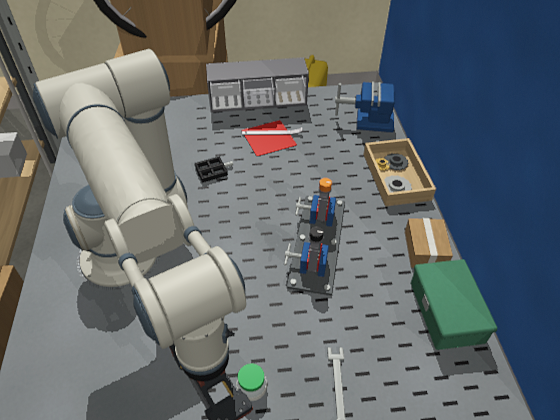

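The top view shows the orange cap at about px (257,152) and the black cap at (319,172). The side view has them at (325,185) and (316,236). Orange is at about (589,65), black at (533,-107). They're 181 mm apart, which matches the given 180, so the stand's yaw is about -18°.

With the last joint near 0, a flat pair lines up at tool y yaw = 4.5° (-18 + 22.5). That needs a turn of -67.7°. I'll move above the orange cap in stages.

```bash
python3 -m handwheel '[[-1,1.2,-0.8,-0.3,-1],[-1,2.4,-1.6,-0.5,-2],[-1,3.5,-2.5,-0.7,-3],[-1,4.6,-3.3,-0.7,-4],[-1,5.7,-4.1,-0.7,-5],[-1,6.8,-4.9,-0.7,-6],[-1,7.9,-5.7,-0.7,-7],[-1,9,-6.4,-0.7,-8]]'
cat > h.py <<'E'
from rig import r
import numpy as np
from scipy.spatial.transform import Rotation as Ro
def st():
    o=r.get_obs();R=Ro.from_rotvec(o["tool_rot"]).as_matrix();return o,np.array(o["eef_pos"]),R
def togo(target,yaw):
    o,p,R=st();d=R.T@(np.array(target)-p)
    y=np.degrees(np.arctan2(R[1,1],R[0,1]))
    print("t",round(o["time"],2),"p",p.round(1),"yaw",round(y,2),"shift units",(d/30).round(3),"turn units",round(-(yaw-y)/6,3),"q6",round(o["joint_pos"][5],3))
E
python3 -c "
from h import *
togo([589,65,215],4.5)"
```

```text
time: 1.37
eef_pos: [425.3, -240.5, 218.0]
tool_rot: [2.49, 1.914, 0.001]
force: [-0.0, -0.4, -0.7]
grip_width: 0.998
gripper_force: 0.0
t 1.37 p [ 425.3 -240.5  218. ] yaw -14.92 shift units [11.245  2.65   0.1  ] turn units -3.237 q6 -0.324
```

```bash
python3 -m handwheel '[[-1,1.3,0.3,0,-0.5],[-1,2.6,0.6,0,-1],[-1,3.9,0.9,-0.1,-1.5],[-1,5.2,1.2,-0.2,-2],[-1,6.5,1.5,-0.3,-2.5],[-1,7.8,1.8,-0.4,-3],[-1,9,2.1,-0.4,-3.2],[-1,10,2.4,-0.4,-3.24]]'
python3 -m handwheel '[[-1,0.6,0.15,0,0],[-1,1.1,0.25,0,0],[-1,1.1,0.25,0,0],[-1,1.1,0.25,0,0]]'
python3 - <<'E'
from h import *
import cv2
togo([589,65,225],4.5)
o,p,R=st();im=r.get_image("wrist");cv2.imwrite("pics/w1.png",im["pixels"][:,:,::-1]);print(im["hand_eye"],im["fx"],im["cx"],im["cy"])
for c in ("wrist","top","side"):
  if c!="wrist": r.get_image(c)
  for q in ("orange_top","cap_orange","cap_black"):
    print(c,q,[(np.round(d["at"],1).tolist(),round(d["p"],2)) for d in r.pinpoint(q,c)][:2])
E
```

```text
time: 2.03
eef_pos: [573.9, 30.9, 229.9]
tool_rot: [2.134, 2.305, 0.001]
force: [0.4, -0.4, -0.2]
grip_width: 0.997
gripper_force: 0.0
time: 2.37
eef_pos: [578.1, 62.1, 229.4]
tool_rot: [2.136, 2.304, -0.001]
force: [-0.1, -1.1, 0.1]
grip_width: 1.001
gripper_force: 0.0
t 2.37 p [578.1  62.1 229.4] yaw 4.33 shift units [0.071 0.37  0.146] turn units -0.029 q6 -0.027
[[ 7.76615954e-04 -9.70448608e-01 -2.41306644e-01  6.66511402e+01]
 [ 9.99999676e-01  8.05290686e-04 -2.02129673e-05  8.20564362e-01]
 [ 2.13937639e-04 -2.41306550e-01  9.70448918e-01 -1.89659274e+02]
 [ 0.00000000e+00  0.00000000e+00  0.00000000e+00  1.00000000e+00]] 295.9816295121673 273.9922218098932 207.93964074765498
wrist orange_top [([588.5, 66.4, 155.9], 0.82)]
wrist cap_orange [([591.4, 63.7, 136.5], 0.97)]
wrist cap_black [([533.8, -109.1, 135.8], 0.74), ([590.9, 66.7, 156.1], 0.61)]
top orange_top []
top cap_orange []
top cap_black [([537.1, -109.9, 136.5], 0.45)]
side orange_top [([589.5, 62.7, 157.3], 0.51)]
side cap_orange [([587.0, 66.5, 135.4], 0.54), ([534.0, -447.4, -1.1], 0.33)]
side cap_black [([532.6, -107.0, 134.7], 0.59)]
```

View pics/w1.png

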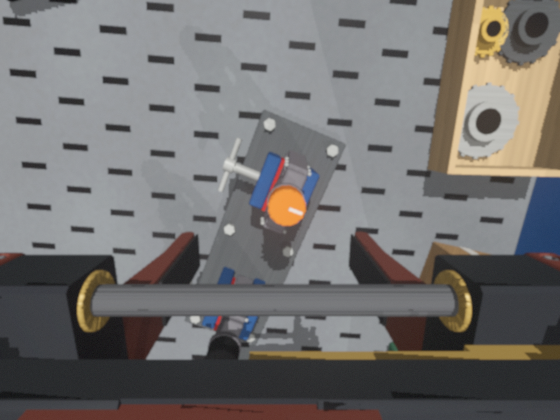

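The wrist view shows the orange cap at about px (287,207), with its white line pointing right and slightly down. The fingertips are at about (190,238) and (360,238). I'll measure the centre and the line precisely.

```bash
cat >> h.py <<'E'
import cv2
def capmeas(zt=158.,save=None):
    o,p,R=st();im=r.get_image("wrist");px=im["pixels"];H=np.array(im["hand_eye"])
    if save: cv2.imwrite(save,px[:,:,::-1])
    def proj(u,v):
        d=R@H[:3,:3]@np.array([(u-im["cx"])/im["fx"],(v-im["cy"])/im["fy"],1]);c=p+R@H[:3,3];return (c+d*(zt-c[2])/d[2])[:2]
    hsv=cv2.cvtColor(px,cv2.COLOR_RGB2HSV)
    m=cv2.inRange(hsv,(5,180,150),(16,255,255))
    n,l,s,c=cv2.connectedComponentsWithStats(m);i=1+np.argmax(s[1:,4])
    cs,_=cv2.findContours((l==i).astype(np.uint8),0,2);k=cv2.convexHull(max(cs,key=cv2.contourArea))[:,0]
    W=np.array([proj(u,v) for u,v in k]).astype(np.float32);ctr,rad=cv2.minEnclosingCircle(W)
    mask=cv2.fillConvexPoly(np.zeros(m.shape,np.uint8),k,1)
    mask=cv2.erode(mask,np.ones((3,3)));w=np.argwhere((mask>0)&(hsv[:,:,1]<150)&(hsv[:,:,2]>150))
    Lw=np.array([proj(u,v) for v,u in w]);d=Lw.mean(0)-ctr if len(w) else np.zeros(2)
    print("centre",np.round(ctr,1),"mean",W.mean(0).round(1),"rad",round(rad,1),"line n",len(w),"yaw",np.degrees(np.arctan2(d[1],d[0])).round(1),"px",s[i])
    if len(w)>3: v=cv2.fitLine(Lw.astype(np.float32),2,0,.01,.01).ravel();print("fit yaw",np.degrees(np.arctan2(v[1],v[0])).round(1))
E
python3 -c "
from h import *
capmeas()"
```

```text
centre [590.4  67. ] mean [589.8  67.5] rad 17.7 line n 81 yaw -31.4 px [269 186  35  38 788]
fit yaw -16.9
```

```bash
python3 -m handwheel '[[-1,0.1,0.4,0,0],[-1,0.1,0.4,0.6,0],[-1,0.1,0.4,1.2,0],[-1,0.1,0.4,1.5,0],[-1,0.1,0.4,1.5,0],[-1,0.1,0.4,1.5,0]]'
python3 -c "
from h import *
capmeas(save='pics/w2.png')
togo([590,65.5,140],4.5)
print([(np.round(d['at'],1),d['p']) for d in r.pinpoint('orange_top','wrist')])"
```

```text
time: 3.52
eef_pos: [589.6, 65.5, 184.3]
tool_rot: [-2.137, -2.302, 0.001]
force: [0.0, 0.4, 0.8]
grip_width: 1.0
gripper_force: 0.0
centre [590.2  67.5] mean [590.3  69. ] rad 18.2 line n 113 yaw -33.8 px [ 254  199   41   46 1059]
fit yaw -16.9
t 3.57 p [590.   65.5 185.3] yaw 4.24 shift units [-1.000e-03 -0.000e+00  1.512e+00] turn units -0.043 q6 -0.021
[(array([589.1,  62.8, 158.4]), 0.57)]
```

View pics/w2.png

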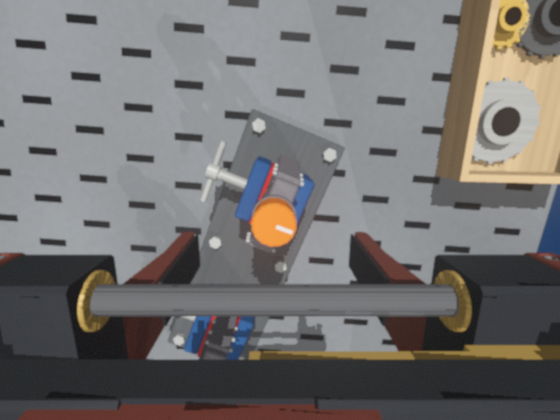

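The cap is centred between the fingers at about px (274,222), with the line at about -17°. I'll descend and grip.

```bash
python3 -m handwheel '[[-1,0,0,0.5,-0.1],[-1,0,0,1,-0.1],[-1,0,0,1.4,-0.1],[-1,0,0,1.5,-0.1],[-1,0,0,1.5,-0.1],[-1,0,0,1.5,-0.1]]'
python3 -m handwheel '[[0,0,0,0,0],[1,0,0,0,0],[1,0,0,0,0],[1,0,0,0,0],[1,0,0,0,0],[1,0,0,0,0],[1,0,0,0,0],[1,0,0,0,0]]' 30
python3 -c "
from h import *
togo([590,65.5,140],5)
print(r.get_obs()['wrist_torque'])"
```

```text
time: 4.12
eef_pos: [590.1, 65.6, 140.3]
tool_rot: [2.125, 2.313, 0.001]
force: [-0.6, 0.4, -0.2]
grip_width: 1.002
gripper_force: 0.0
time: 4.78
eef_pos: [589.9, 65.5, 139.5]
tool_rot: [-2.126, -2.313, 0.0]
force: [0.8, 1.0, -0.3]
grip_width: 0.43
gripper_force: 0.0
t 4.78 p [589.9  65.5 139.5] yaw 4.84 shift units [-0.002  0.004 -0.016] turn units -0.026 q6 -0.031
[-0.07995985 -0.04978365 -0.00748199]
```

Next I finish closing, then turn a little one way to see which way it gives.

```bash
python3 -m handwheel '[[1,0,0,0,0],[1,0,0,0,0],[1,0,0,0,0],[1,0,0,0,0]]' 30
python3 -m handwheel '[[1,0,0,0,0.4],[1,0,0,0,0.8],[1,0,0,0,1.2],[1,0,0,0,1.6],[1,0,0,0,2],[1,0,0,0,2]]'
python3 -c "
from h import *
togo([590,65.5,140],5)
print(r.get_obs()['wrist_torque'],r.get_obs()['tau'][5])
capmeas()"
```

```text
time: 5.12
eef_pos: [589.9, 65.5, 139.5]
tool_rot: [-2.126, -2.313, 0.0]
force: [-0.2, 0.3, -0.6]
grip_width: 0.128
gripper_force: 0.0
time: 5.62
eef_pos: [589.9, 65.6, 139.5]
tool_rot: [2.357, 2.077, 0.0]
force: [-0.0, 0.2, 0.7]
grip_width: 0.009
gripper_force: 0.0
t 5.62 p [589.9  65.6 139.5] yaw -7.24 shift units [-0.002  0.004 -0.015] turn units -2.04 q6 0.18
[-0.06513115 -0.1111046   0.03892012] 0.5918355099856853
centre [589.8  69.7] mean [591.   76.1] rad 17.2 line n 0 yaw 0.0 px [247 213  53  41 896]
```

The fingers have shut on nothing, so I need to look.

```bash
python3 -c "
from h import *
for c in ('wrist','side'):
  im=r.get_image(c)['pixels'][:,:,::-1]
  if c=='side': im=cv2.resize(im[130:310,230:430],None,fx=3,fy=3,interpolation=2)
  cv2.imwrite('pics/%s3.png'%c,im)
"
```

```text
(no output)
```

View pics/wrist3.png

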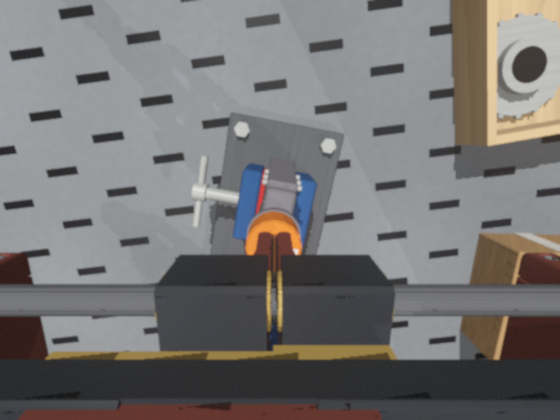

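View pics/side3.png

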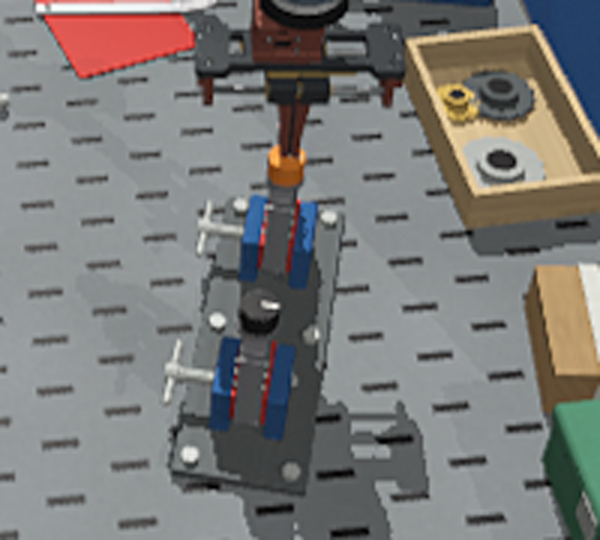

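The wrist view shows the fingers shut over the cap top (tips about px (274,233)), with the cap at (273,240) and its line still pointing right at (296,250). In the side crop the fingers end at about (285,155), on top of the orange cap. I'll check the tip height against the calibration.

```bash
python3 -c "
from h import *
o,p,R=st()
im=r.get_image('side');Rc=Ro.from_rotvec(im['orientation']).as_matrix()
def pr(P):
  c=Rc.T@(np.array(P)-im['xyz']);return c[0]/c[2]*im['fx']+im['cx'],c[1]/c[2]*im['fy']+im['cy']
for z in (136,140,158,165,175): 
  u,v=pr([590,65.5,z]);print(z,round(u,1),round(v,1),'crop',round((u-230)*3),round((v-130)*3))
im3=cv2.resize(im['pixels'][160:210,295:355,::-1],None,fx=10,fy=10,interpolation=cv2.INTER_CUBIC)
cv2.imwrite('pics/side4.png',im3)
print(p,o['grip_width'],o['gripper_force'])
"
```

```text
136 325.3 186.4 crop 286 169
140 325.4 185.3 crop 286 166
158 325.9 180.7 crop 288 152
165 326.1 178.9 crop 288 147
175 326.3 176.2 crop 289 139
[589.8744843   65.51892163 139.51239857] 0.002162961078101014 0.0
```

View pics/side4.png

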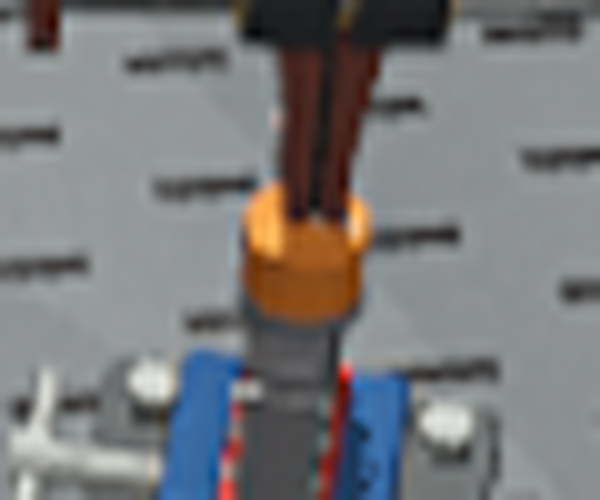

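The tips end about z = 157, on the cap top, while the reported TCP is 139.5. So the real fingertips sit about 18 mm higher than reported. I'll open, turn back, go about 14 mm lower, and look before closing.

```bash
python3 -m handwheel '[[-1,0,0,-0.2,0],[-1,0,0,-0.2,-0.5],[-1,0,0,-0.2,-1],[-1,0,0,-0.2,-1.5],[-1,0,0,-0.2,-2],[-1,0,0,-0.2,-2],[-1,0,0,-0.2,-2],[-1,0,0,-0.2,-2]]'
python3 -m handwheel '[[-1,0,0,0,0],[-1,0,0,0,0],[-1,0,0,0,0],[-1,0,0,0,0],[-1,0,0,0,0],[-1,0,0,0,0],[-1,0,0,0,0]]'
python3 -m handwheel '[[-1,0,0,0.2,0],[-1,0,0,0.4,0],[-1,0,0,0.55,0],[-1,0,0,0.65,0],[-1,0,0,0.65,0],[-1,0,0,0.65,0]]'
python3 -c "
from h import *
capmeas()
togo([590,65.5,126],5)
im=r.get_image('side')['pixels'][150:220,285:365,::-1];im=cv2.resize(im,None,fx=7,fy=7,interpolation=2);cv2.imwrite('pics/side5.png',im)"
```

```text
time: 6.48
eef_pos: [589.9, 65.6, 145.8]
tool_rot: [2.127, 2.312, 0.0]
force: [0.5, 1.0, -0.4]
grip_width: 0.567
gripper_force: 0.0
time: 7.07
eef_pos: [589.9, 65.5, 145.5]
tool_rot: [-2.126, -2.313, 0.0]
force: [-0.5, -0.5, 0.7]
grip_width: 0.997
gripper_force: 0.0
time: 7.57
eef_pos: [589.7, 65.5, 125.6]
tool_rot: [-2.125, -2.313, 0.001]
force: [-0.4, -0.0, 0.7]
grip_width: 1.005
gripper_force: 0.0
centre [589.8  67.8] mean [588.8  67.9] rad 19.3 line n 183 yaw -34.6 px [ 244  219   58   64 2564]
fit yaw -17.2
t 7.62 p [589.9  65.5 126. ] yaw 4.84 shift units [-0.002  0.004  0.001] turn units -0.026 q6 -0.031
```

View pics/side5.png

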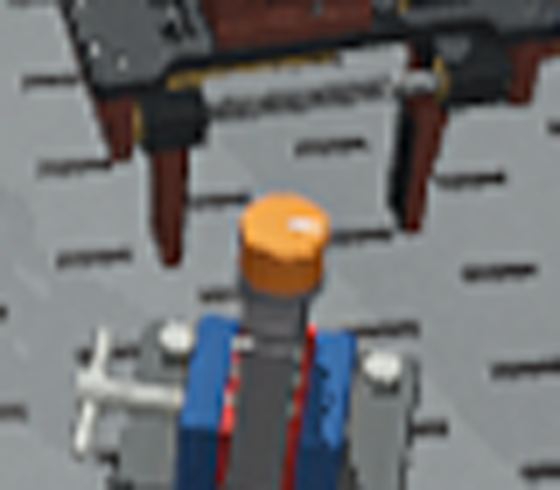

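The side crop shows the open tips at (170,262) and (410,228), straddling the cap, whose top is at (285,228). Their midpoint corresponds to z of about 141–145, which is beside the cap wall. Closing now.

```bash
python3 -m handwheel '[[1,0,0,0,0],[1,0,0,0,0],[1,0,0,0,0],[1,0,0,0,0],[1,0,0,0,0],[1,0,0,0,0],[1,0,0,0,0],[1,0,0,0,0]]' 30
python3 -m handwheel '[[1,0,0,0,0],[1,0,0,0,0],[1,0,0,0,0],[1,0,0,0,0]]' 30
```

```text
time: 8.33
eef_pos: [589.9, 65.6, 126.0]
tool_rot: [-2.126, -2.313, 0.0]
force: [0.1, 0.5, 0.3]
grip_width: 0.431
gripper_force: 0.0
time: 8.67
eef_pos: [589.9, 65.6, 126.0]
tool_rot: [-2.126, -2.313, 0.0]
force: [-0.0, 0.2, 0.6]
grip_width: 0.381
gripper_force: 30.0
```

Gripped: the opening is 33.5 mm, which is the flats' width, at 30 N. Now I try one way.

```bash
python3 -m handwheel '[[1,0,0,0,0.3],[1,0,0,0,0.6],[1,0,0,0,0.9],[1,0,0,0,1.2],[1,0,0,0,1.5],[1,0,0,0,1.5]]'
python3 -c "
from h import *
o,p,R=st();togo([590,65.5,126],5);print(o['wrist_torque'],o['force'],o['tau'][5],o['grip_width'])"
```

```text
time: 9.17
eef_pos: [589.5, 65.5, 126.0]
tool_rot: [-2.301, -2.138, 0.001]
force: [-2.1, -0.2, 0.7]
grip_width: 0.378
gripper_force: 30.0
t 9.17 p [589.5  65.5 126. ] yaw -4.21 shift units [0.001 0.017 0.001] turn units -1.535 q6 0.127
[-0.01999459  0.28237411  0.07501608] [-2.1234624  -0.24052543  0.70179963] 0.5431484431028366 0.37788639795202145
```

At 9° it is past the 0.1 rad stop, and the moment is only 0.08 N m at constant opening. This looks like the loosening way. I'll continue with a slight rise and check the white line.

```bash
python3 -m handwheel '[[1,0,0,-0.015,0.5],[1,0,0,-0.02,1],[1,0,0,-0.025,1.5],[1,0,0,-0.03,2],[1,0,0,-0.04,2.5],[1,0,0,-0.04,2.5]]'
python3 -c "
from h import *
o,p,R=st();togo([590,65.5,126],5);print(o['wrist_torque'],o['force'],o['tau'][5],o['grip_width'])
capmeas(159,'pics/w6.png')"
```

```text
time: 9.67
eef_pos: [590.3, 67.4, 126.3]
tool_rot: [-2.558, -1.82, -0.003]
force: [3.8, 5.5, -4.1]
grip_width: 0.377
gripper_force: 30.0
t 9.67 p [590.3  67.4 126.3] yaw -19.12 shift units [-0.063  0.011  0.01 ] turn units -4.019 q6 0.389
[ 0.87128365 -0.61113369  0.48065162] [ 3.81495985  5.50402562 -4.1045328 ] 1.1662012338638306 0.37680823093298005
centre [593.   70.5] mean [595.9  78.8] rad 16.6 line n 0 yaw 0.0 px [247 221  57  41 770]
```

View pics/w6.png

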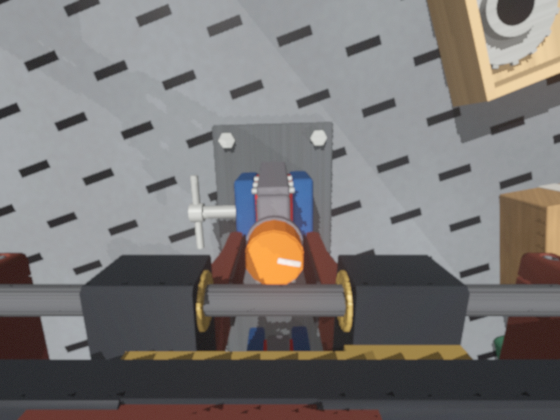

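The view shows the cap between the pads with its line from about (278,261) to (300,265). I'll measure the line's world angle properly.

```bash
cat >> h.py <<'E'
def line(zt=158.):
    o,p,R=st();im=r.get_image("wrist");px=im["pixels"];H=np.array(im["hand_eye"]);c=p+R@H[:3,3]
    cc=H[:3,:3].T@(np.array([0,0,zt-p[2]])*[1,1,-1]-H[:3,3]);u0,v0=im["cx"]+im["fx"]*cc[0]/cc[2],im["cy"]+im["fy"]*cc[1]/cc[2]
    hsv=cv2.cvtColor(px,cv2.COLOR_RGB2HSV);w=[]
    for v in range(int(v0)-24,int(v0)+40):
        for u in range(int(u0)-28,int(u0)+29):
            a=px[v,u].astype(int)
            if a[2]>150 and a[0]>200: 
                d=R@H[:3,:3]@np.array([(u-im["cx"])/im["fx"],(v-im["cy"])/im["fy"],1]);w.append((c+d*(zt-c[2])/d[2])[:2])
    w=np.array(w,np.float32);f=cv2.fitLine(w,2,0,.01,.01).ravel()
    y=np.degrees(np.arctan2(R[1,1],R[0,1]));a=np.degrees(np.arctan2(f[1],f[0]))
    print("line n",len(w),"mean",w.mean(0).round(1),"std",w.std(0).round(1),"yaw",round(a,1),"tool yaw",round(y,1),"rel",round(a-y,1),"axis px",round(u0),round(v0))
E
python3 -c "
from h import *
line(159)"
```

```text
line n 146 mean [597.2  60.6] std [3.4 2.1] yaw -29.4 tool yaw -19.0 rel -10.4 axis px 273 255
```

The cap turned only about 12° of the tool's 24°. The moment rose to 0.48 N m and the cap didn't rise, so this is probably the stop. I'll turn back and try the other way, watching moment and height.

```bash
python3 -m handwheel '[[1,0,0,0.02,-1],[1,0,0,0.04,-2],[1,0,0,0.04,-3],[1,0,0,0.04,-4],[1,0,0,0.04,-4],[1,0,0,0.04,-4]]'
python3 -c "
from h import *
o,p,R=st();togo([590,65.5,126],5);print(o['wrist_torque'],o['force'],o['grip_width'])
line(158)"
python3 -m handwheel '[[1,0,0,-0.01,-0.5],[1,0,0,-0.01,-1],[1,0,0,-0.02,-1.5],[1,0,0,-0.02,-2],[1,0,0,-0.02,-2],[1,0,0,-0.02,-2]]'
python3 -c "
from h import *
o,p,R=st();togo([590,65.5,126],5);print(o['wrist_torque'],o['force'],o['grip_width'])
line(158)"
```

```text
time: 10.27
eef_pos: [589.4, 66.8, 126.4]
tool_rot: [-2.125, -2.312, -0.002]
force: [-3.1, 4.2, 3.5]
grip_width: 0.373
gripper_force: 30.0
t 10.27 p [589.4  66.8 126.4] yaw 4.83 shift units [-0.046  0.016  0.014] turn units -0.029 q6 -0.03
[0.71646953 0.5350175  0.0863196 ] [-3.06416637  4.15559241  3.46497026] 0.37277134201660245
line n 147 mean [599.   62.4] std [3.9 1.2] yaw -7.5 tool yaw 4.8 rel -12.3 axis px 273 254
time: 10.82
eef_pos: [588.9, 66.8, 126.8]
tool_rot: [-1.872, -2.52, -0.001]
force: [-4.7, 4.4, 2.3]
grip_width: 0.372
gripper_force: 30.0
t 10.82 p [588.9  66.8 126.8] yaw 16.8 shift units [-0.05   0.022  0.028] turn units 1.966 q6 -0.239
[0.76906728 0.86869938 0.05009568] [-4.65188249  4.43688706  2.30897738] 0.3716261427288316
line n 125 mean [598.6  64.1] std [3.4 1.1] yaw 5.7 tool yaw 16.8 rel -11.1 axis px 272 254
```

Counter-clockwise the cap follows freely: its line is at +5.7°, 23° from the start, with a small moment. So it's a right-hand thread, and I carry on that way, rising with it.

```bash
python3 -m handwheel '[[1,0,0,-0.01,-0.6],[1,0,0,-0.01,-1.2],[1,0,0,-0.02,-1.8],[1,0,0,-0.03,-2.4],[1,0,0,-0.03,-3],[1,0,0,-0.04,-3.6],[1,0,0,-0.04,-4],[1,0,0,-0.04,-4]]' 35
python3 -c "
from h import *
o,p,R=st();togo([590,65.5,126],5);print(o['wrist_torque'],o['force'],o['grip_width'])
line(160)"
```

```text
time: 11.53
eef_pos: [588.1, 66.4, 128.0]
tool_rot: [-1.304, -2.854, 0.001]
force: [-7.4, 2.6, 2.7]
grip_width: 0.371
gripper_force: 35.0
t 11.53 p [588.1  66.4 128. ] yaw 40.9 shift units [-0.063  0.028  0.068] turn units 5.983 q6 -0.66
[ 0.51627975  1.45108237 -0.01449648] [-7.36956891  2.58733986  2.73693482] 0.370909730042775
line n 41 mean [594.9  66.1] std [1.1 1.1] yaw 54.0 tool yaw 40.9 rel 13.1 axis px 272 253
```

```bash
python3 -m handwheel '[[1,0,0,-0.01,-0.6],[1,0,0,-0.01,-1.2],[1,0,0,-0.02,-1.8],[1,0,0,-0.03,-2.4],[1,0,0,-0.03,-3],[1,0,0,-0.04,-3.6],[1,0,0,-0.05,-4.2],[1,0,0,-0.05,-4.2]]' 35
python3 -c "
from h import *
o,p,R=st();togo([590,65.5,126],5);print(o['wrist_torque'],o['force'],o['grip_width'])
capmeas(160,'pics/w7.png');line(161)"
```

```text
time: 12.25
eef_pos: [587.7, 65.5, 129.0]
tool_rot: [-0.649, -3.069, 0.002]
force: [-8.0, 0.3, 1.9]
grip_width: 0.375
gripper_force: 35.0
t 12.25 p [587.7  65.5 129. ] yaw 66.11 shift units [-0.069  0.031  0.101] turn units 10.186 q6 -1.1
[4.45589069e-02 1.55142308e+00 7.27724211e-04] [-7.97735434  0.25525429  1.89265658] 0.3754047818343637
centre [588.9  66.5] mean [586.7  67.1] rad 19.4 line n 163 yaw 28.7 px [ 246  220   57   63 2529]
fit yaw 54.8Traceback (most recent call last):
  File "<string>", line 4, in <module>
    capmeas(160,'pics/w7.png');line(161)
                               ~~~~^^^^^
  File "h.py", line 35, in line
    w=np.array(w,np.float32);f=cv2.fitLine(w,2,0,.01,.01).ravel()
                               ~~~~~~~~~~~^^^^^^^^^^^^^^^
cv2.error: OpenCV(4.12.0) /io/opencv/modules/imgproc/src/linefit.cpp:618: error: (-215:Assertion failed) npoints2 >= 0 || npoints3 >= 0 in function 'fitLine'
```

View pics/w7.png

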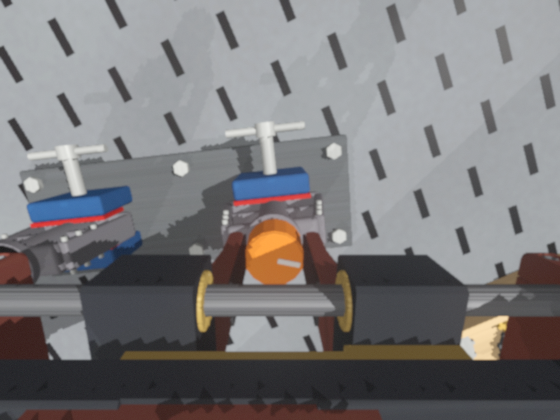

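The line is now at 54.8°, 72° (1.26 rad) from the start, and the cap is still firmly in the pads. I'll turn a touch more, then lift straight up a little.

```bash
python3 -m handwheel '[[1,0,0,-0.01,-0.3],[1,0,0,-0.01,-0.6],[1,0,0,-0.03,-0.6],[1,0,0,-0.08,-0.6],[1,0,0,-0.15,-0.6],[1,0,0,-0.25,-0.6],[1,0,0,-0.25,-0.6]]' 35
```

```text
time: 12.93
eef_pos: [587.9, 65.2, 135.4]
tool_rot: [-0.558, -3.086, 0.003]
force: [-5.4, 0.0, -2.4]
grip_width: 0.374
gripper_force: 35.0
```

The force is small, so it's rising freely. I'll keep lifting to about 70 mm.

```bash
python3 -m handwheel '[[1,0,0,-0.2,0],[1,0,0,-0.5,0],[1,0,0,-0.9,0],[1,0,0,-1.3,0],[1,0,0,-1.7,0],[1,0,0,-2,0],[1,0,0,-2.15,0],[1,0,0,-2.2,0]]' 35
python3 -m handwheel '[[1,0,0,0,0],[1,0,0,0,0],[1,0,0,0,0],[1,0,0,0,0],[1,0,0,0,0],[1,0,0,0,0]]' 35
python3 -c "
from h import *
o=r.get_obs();print(o['grip_width'],o['gripper_force'],o['force'],np.abs(o['qvel']).max())
for c in ('side','wrist'):
  im=r.get_image(c)['pixels'][:,:,::-1]
  if c=='side': cv2.imwrite('pics/side8.png',cv2.resize(im[110:270,250:400],None,fx=3.5,fy=3.5,interpolation=2))
  for q in ('cap_orange','cap_black'): print(c,q,[(np.round(d['at'],1),round(d['p'],2)) for d in r.pinpoint(q,c)][:2])"
```

```text
time: 13.6
eef_pos: [590.5, 65.6, 204.7]
tool_rot: [0.555, 3.09, 0.001]
force: [-0.7, 0.7, -0.7]
grip_width: 0.371
gripper_force: 35.0
time: 14.1
eef_pos: [589.7, 65.5, 202.4]
tool_rot: [-0.555, -3.092, 0.0]
force: [-0.2, 0.4, -0.5]
grip_width: 0.372
gripper_force: 35.0
0.372170743077123 34.99847676604986 [-0.19020739  0.36456067 -0.49331127] 0.0024173951953244746
side cap_orange [(array([593. ,  62.9, 208.2]), 0.51)]
side cap_black [(array([ 532.3, -107.1,  133.7]), 0.6)]
wrist cap_orange [(array([597.7,  63.9, 213.7]), 0.87)]
wrist cap_black [(array([ 534.2, -108. ,  140.6]), 0.86)]
```

View pics/side8.png

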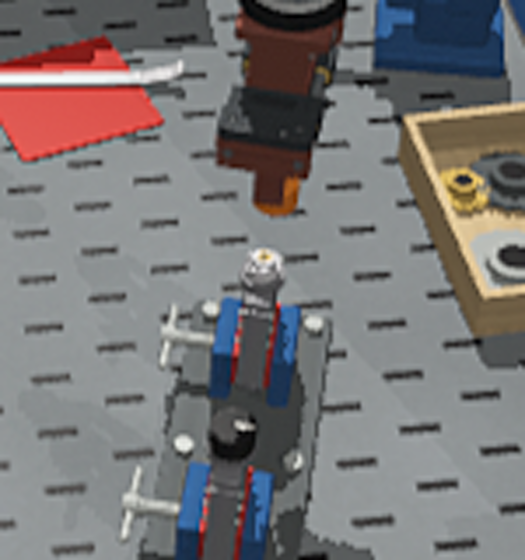

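The cap is off and held upright at (275,195), the bare bearing shows at (265,265), and the black cap hasn't moved. The rim is at about z = 210, 74 mm above the seat.

```bash
python3 -c "
from rig import r
print(r.hand_in())"
```

```text
the job is handed in; nothing more can be done
None
```

I unscrewed the orange cap counter-clockwise (right-hand thread) and handed the job in with it gripped at 35 N and still, about 74 mm above its pedal, looking upright in the last picture; the black cap measured in place, but the hand-in returned no verdict.

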